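Shut the bowl box, open the tin box

ROBOT

A 6-joint arm with a two-finger parallel gripper is mounted at the origin on the work surface. World frame = base frame: x ahead of the robot, y to its left, z up, the work surface at z = 0. Lengths are in m, angles in rad, forces in N, time in s.
With the tool pointing down it reaches from about 0.35 to 0.925 m from the base axis. Payload 6.4 kg.
Tool frame: the origin (TCP) lies midway between the tips of the shut fingers; the grasp point (between the pads) lies 19 mm behind it; z points along the fingers, y is the line along which they close (so a half turn about z gives the same grasp; the last joint's range is limited). The gripper opens to 94 mm and grips with 3 to 60 N. Pads are 16 mm wide; open, the fingers measure 119 mm over their backs; the gripper's body (75 mm by 177 mm) begins 78 mm behind the grasp point.
Start: joints at [-1.298, 0.245, 1.558, -0, 1.339, -0.174], TCP at [0.281, -0.586, 0.205] pointing down, gripper open.
Joint ranges: [-3.13, 3.13], [-1.02, 2.26], [0.13, 2.54], [-0.95, 4.09], [0.21, 2.88], [-2.74, 2.74]. Speed limits (rad/s): [2.57, 2.57, 3.14, 3.14, 3.14, 3.14].

INTERFACE

Orientations are given as [roll, pitch, yaw] about the fixed x, y, z axes, in that order (R = Rz(yaw) Ry(pitch) Rx(roll)).
In Python, from workcell import arm, optics gives the robot as it stands.
- The arm moves only by the shell command python3 -m creep 'ROWS' [FORCE]. ROWS is JSON, a list of rows, each a list of 7 numbers: the turn, a rotation vector about the world's x, y, z in rad, then the shift along the world's x, y, z in mm, then the opening in per cent of the stroke, from 0 (shut) to 100 (fully open). In form: [[rx, ry, rz, dx, dy, dz, claw], ...]. A call has 1 to 20 rows; each row is the pose to reach, as a shift and turn from the pose commanded when the call began; what a row does not reach only later rows make up. A row lasts 1/12 s, in which the tool goes at most 41.7 mm and 7.16 degrees, less where a joint would pass 70% of its speed; a pose out of reach is approached as far as the arm can. A call with a gripper value outside its range is refused whole. The fingers move at their own pace and stop on an object; FORCE is the grip in N (left out, the last holds). Time passes only in rows, so rows that repeat a pose let the fingers close. It gives the time, the measured TCP pose, the force, the opening and the grip force at its end, in the units of the state.
- arm.get_obs(): the state, without advancing time (a new reading comes with each control period).
- optics.camera(name): name is "scene" or "top" or "wrist"; returns the picture (400x640x3 uint8, red, green, blue); there is no depth.
- optics.camera_model(name): a dict with "fx", "fy", "cx", "cy" (pixels), "R" (3x3) and "t" (3): a world point X has camera coordinates R X + t. Camera axes: x right, y down, z forward; pixel columns grow to the right and rows downward; lengths in m; the calibration is good to about 2 mm. A picture is of the moment at which its call begins: read the wrist's pose just before it. camera_model takes no time and is no camera call; for the wrist camera it gives the pose at the moment of the call.
- arm.sign_off(): hands the job in; it is judged then, once.
The state is a dict: "time_s": time; "q": joint angles; "qvel": joint speeds; "joint_torque": joint torques, N m; "position": TCP position; "ee_rot": TCP orientation; "ft_force": force on the tool from outside, world axes, zero at the start; "torque": the same for the moment, N m; "finger_gap": finger opening in m; "gripper_force": force on a finger pad.
Only numpy, scipy, OpenCV 4.12 (cv2) and the standard library are available. Lean on these libraries where they do the work, as an engineer would, in place of code of your own. Each camera call takes 0.05 s, during which the arm holds its last target. There are 200 camera calls.

TASK

Two frosted storage boxes on the kitchen cart have vertical sliding front sashes, each with a steel bar handle on top. I have put the bowls away and want the baking tins next: slide the raised sash of the narrow, taller box all the way down, and raise the sash of the wide, lower box all the way up, leaving both that way.

Things in the scene. Friction and masses are not known exactly. Their poses are not given: they have to be found in the camera images.
- wide_sash (a joint): Height of the wide box's sash in m: 0 fully shut, 0.090 fully raised against its stop, growing upwards. It starts shut or up to 20 mm up. The wide box is frosted plastic, 240 mm wide, 130 high, 160 deep behind its sash, fixed to the cart. The sash slides vertically, is held by friction of about 5 N plus its 0.2 kg weight, and stays at the height where it is left.
- wide_grip (a point): Bar handle on top of the wide box's sash. Origin: centre of the level bar, 80 mm long, 14 thick, 16 tall, on two end posts (middle 55 mm free), 29 mm clear above the sash's edge, nothing above. x: level, across the bar into the box (away from the robot); y: along the bar; z up. Turned with the box by up to 15 degrees; rises and falls with the sash. 169 mm above the cart top when shut, 259 fully raised.
- narrow_sash (a joint): Height of the narrow box's sash in m: 0 fully shut on its sill, 0.090 fully raised against its stop, growing upwards. It starts 50 to 85 mm up. The narrow box is frosted plastic, 130 mm wide, 165 high, 160 deep behind its sash, fixed to the cart. The sash slides vertically, is held by friction of about 5 N plus its 0.2 kg weight, and stays at the height where it is left.
- narrow_grip (a point): Bar handle on top of the narrow box's sash. Origin: centre of the level bar, 80 mm long, 14 thick, 16 tall, on two end posts (middle 55 mm free), 29 mm clear above the sash's edge, nothing above. x: level, across the bar into the box (away from the robot); y: along the bar; z up. Turned with the box by up to 15 degrees; rises and falls with the sash. 204 mm above the cart top when shut, 294 fully raised.
Not all that is in view belongs to the job. Leave any brown look-alike of the part that bears narrow_sash alone.

How it is judged:
At the end, for the whole second after the job is handed in: The wide box's sash is fully raised (within 15 mm of its upper stop), the narrow box's sash is fully shut (within 12 mm of its sill), both at rest (slower than 10 mm/s) (value of joint wide_sash above 0.075 m and value of joint narrow_sash below 0.012 m and velocity of joint wide_sash between -0.01 and 0.01 m/s and velocity of joint narrow_sash between -0.01 and 0.01 m/s); the robot touches nothing.
It also fails if it takes over 48 s, if anything falls off the work surface, if the arm or the gripper's body presses on something with over 40 N, if the wrist force passes 120 N, or if a joint passes its speed limit or range.

## Working session

There is one attempt and no reset: what is moved stays moved. The work goes in short steps, Python scripts to look and compute and a shell command to move; the robot and the scene stay as the last step left them, time stands still between calls to the robot, and variables do not carry over. Pictures are saved under pics/ and viewed, at most 10 in all, crops included, and the job is handed in when it is done.

```bash
mkdir -p pics; python3 - <<'E'
from workcell import arm, optics
import cv2
for n in("scene","top"):
    cv2.imwrite(f"pics/{n}0.png",optics.camera(n)[:,:,::-1])
    m=optics.camera_model(n);print(n,m)
o=arm.get_obs();print(o["time_s"],o["position"],o["ee_rot"],o["finger_gap"])
E
```

```text
scene {'fx': 381.6639480575225, 'fy': 381.6639480575225, 'cx': 325.3693429478803, 'cy': 195.59357541922287, 'R': array([[-0.12197749,  0.99251231, -0.0063873 ],
       [ 0.94176626,  0.11370433, -0.3164611 ],
       [-0.31336528, -0.04461647, -0.94858398]]), 't': array([ 0.16683058, -0.43411456,  1.33609851])}
top {'fx': 375.5219945262699, 'fy': 375.5219945262699, 'cx': 319.1746340948272, 'cy': 200.30897788631103, 'R': array([[ 0.01569733, -0.99982188,  0.0104787 ],
       [-0.9888311 , -0.01707652, -0.14805896],
       [ 0.14821152, -0.00803753, -0.98892302]]), 't': array([-0.12926568,  0.51280437,  1.06566577])}
0.1 [ 0.28071576 -0.58566295  0.20445353] [-3.13986821e+00 -2.73700835e-04  4.46848713e-01] 0.09443408599674039
```

View pics/scene0.png

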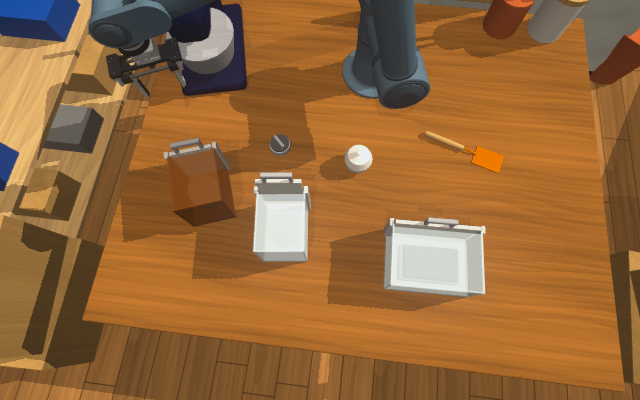

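View pics/top0.png

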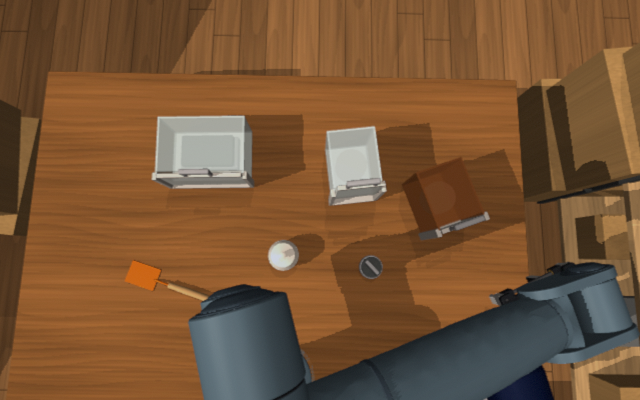

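The scene view shows three bar handles:
- Brown look-alike: scene (186,146), top (460,225). Leave it alone.
- Narrow frosted box: scene (281,178), top (358,184).
- Wide frosted box: scene (442,222), top (195,174).

The targets are the two frosted ones. Next is a close crop to check them.

```bash
python3 - <<'E'
import cv2,numpy as np
s=cv2.imread("pics/scene0.png");t=cv2.imread("pics/top0.png")
c=lambda im,x,y:cv2.resize(im[y:y+56,x:x+76],None,fx=5.2,fy=5.2,interpolation=cv2.INTER_CUBIC)
im=np.vstack([np.hstack([c(s,245,155),c(s,400,195)]),np.hstack([c(t,320,155),c(t,155,150)])])
print(im.shape);cv2.imwrite("pics/crop1.png",im)
E
```

```text
(582, 790, 3)
```

View pics/crop1.png

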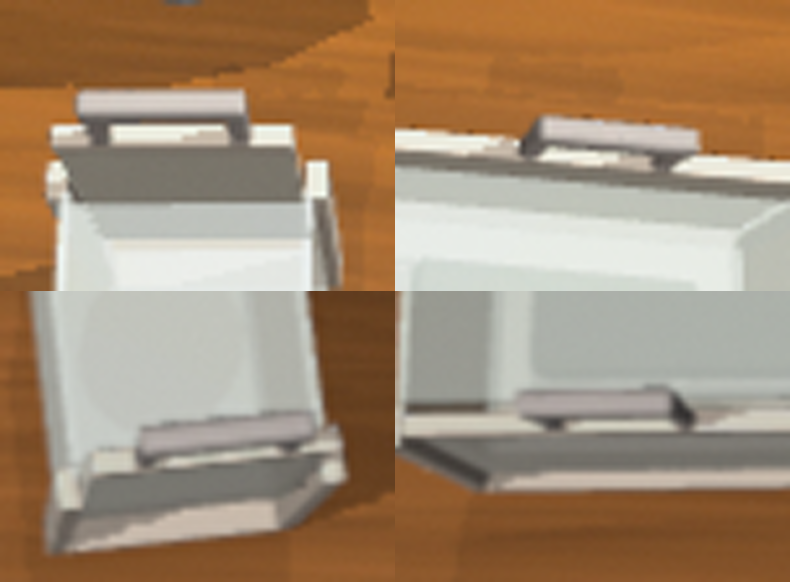

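```bash
cat >h.py <<'E'
from workcell import optics
import numpy as np
def P(n):
    m=optics.camera_model(n);K=np.array([[m["fx"],0,m["cx"]],[0,m["fy"],m["cy"]],[0,0,1]])
    return K@np.c_[m["R"],m["t"]]
E
python3 - <<'E'
from h import *; import cv2
k=582/112
def px(x,y,ox,oy,cx,cy): return [(x-cx)/(790/152)+ox-.4,(y-cy)/k+oy-.4]
S=[px(78,102,245,155,0,0),px(245,102,245,155,0,0),px(543,126,400,195,395,0),px(697,139,400,195,395,0)]
T=[px(313,427,320,155,0,291),px(140,442,320,155,0,291),px(670,402,155,150,395,291),px(520,404,155,150,395,291)]
A,B=P("scene"),P("top")
X=cv2.triangulatePoints(A,B,np.array(S).T,np.array(T).T);X=(X[:3]/X[3]).T
print(X.round(4))
for i in(0,2):
    d=X[i+1]-X[i];print(X[i:i+2].mean(0).round(4),np.linalg.norm(d),"bar yaw off y deg",np.degrees(np.arctan2(-d[0],d[1])))
for M,q in((A,S),(B,T)):
    r=(M@np.c_[X,np.ones(4)].T);print((r[:2]/r[2]).T-np.array(q))
E
```

```text
[[ 0.5288 -0.2609  0.2714]
 [ 0.5202 -0.1831  0.2733]
 [ 0.565   0.1687  0.1819]
 [ 0.5626  0.2434  0.1818]]
[ 0.5245 -0.222   0.2724] 0.07829135493037656 bar yaw off y deg 6.31985059744468
[0.5638 0.206  0.1819] 0.07478985813918992 bar yaw off y deg 1.8225270244221834
[[ 0.39404198  0.0261149 ]
 [ 0.4698539   0.01724846]
 [ 0.28294176 -0.02241737]
 [ 0.02491815 -0.00253136]]
[[ 0.42027552 -0.05316913]
 [ 0.50164308 -0.05726908]
 [ 0.28901046 -0.01635833]
 [ 0.02541296 -0.00105829]]
```

Triangulation fits the description. The narrow bar centre is at (0.5245, -0.222, 0.264), yaw 6.3°, bar length 78 mm, so its sash is about 60 mm up. The wide bar centre is at (0.564, 0.206, 0.174), yaw 1.8°, so its sash is about 5 mm up. I'll go up first, then over to the narrow box.

```bash
python3 -m creep '[[0,0,0,0,0,200,60],[0,0,0,0,0,200,60],[0,0,0,0,0,200,60],[0,0,0,0,0,200,60],[0,0,0,0,0,200,60],[0,0,1.234,244,364,200,60],[0,0,1.234,244,364,200,60],[0,0,1.234,244,364,200,60],[0,0,1.234,244,364,200,60],[0,0,1.234,244,364,200,60],[0,0,1.234,244,364,200,60],[0,0,1.234,244,364,200,60],[0,0,1.234,244,364,200,60],[0,0,1.234,244,364,200,60],[0,0,1.234,244,364,200,60],[0,0,1.234,244,364,200,60],[0,0,1.234,244,364,200,60],[0,0,1.234,244,364,140,60],[0,0,1.234,244,364,140,60],[0,0,1.234,244,364,140,60]]' 40
python3 - <<'E'
from h import *; import cv2
from workcell import arm
p=P("wrist");im=optics.camera("wrist")[:,:,::-1].copy()
for c,a in(((.5245,-.222,.2724),6.3),):
    a=np.radians(a)
    for s in(-40,0,40):
        X=np.array(c)+s/1000*np.array([-np.sin(a),np.cos(a),0]);u=p@np.r_[X,1];u=u[:2]/u[2];print(u)
        cv2.circle(im,tuple(int(v) for v in u),3,(0,0,255),1)
cv2.imwrite("pics/w1.png",im)
o=arm.get_obs();print(o["position"],o["ee_rot"],o["q"],o["ft_force"])
E
```

```text
time_s: 1.77
position: [0.5226, -0.2215, 0.3395]
ee_rot: [-3.134, -0.006, 1.68]
ft_force: [-0.9, -0.5, -0.4]
finger_gap: 0.056
gripper_force: 0.0
[317.17399831 251.4709562 ]
[317.1529486  210.35650153]
[317.13021823 165.95935971]
[ 0.52344502 -0.22222232  0.34266629] [-3.13710784 -0.00347247  1.67974994] [-6.00660336e-01 -2.21001063e-02  1.60046084e+00 -2.87797629e-04
  1.56889661e+00 -7.09620375e-01] [-0.57216192  0.12012935  0.19178416]
```

View pics/w1.png

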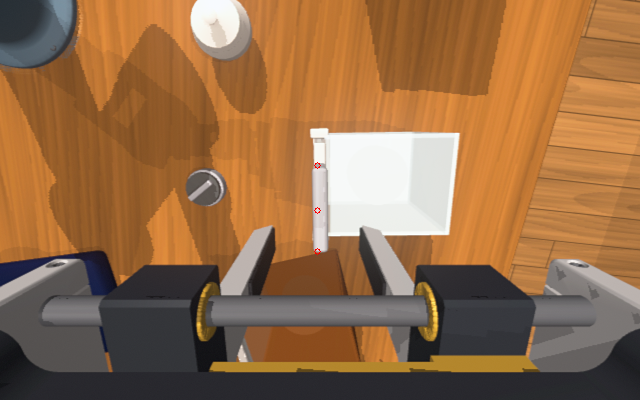

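The wrist picture shows the narrow frosted bar running from (319,165) to (321,250), between the fingers. It sits about 3 px (2–3 mm) farther in +x than predicted. The brown box is below the fingers at (300,300). I'll correct by +3 mm in x, go down and grip.

```bash
python3 -m creep '[[0,0,0,3,0,-35,60],[0,0,0,3,0,-65,60],[0,0,0,3,0,-98,60],[0,0,0,3,0,-98,60],[0,0,0,3,0,-98,60],[0,0,0,3,0,-98,0],[0,0,0,3,0,-98,0],[0,0,0,3,0,-98,0],[0,0,0,3,0,-98,0],[0,0,0,3,0,-98,0],[0,0,0,3,0,-98,0],[0,0,0,3,0,-98,0]]' 40
```

```text
time_s: 2.82
position: [0.525, -0.2226, 0.2473]
ee_rot: [-3.133, -0.0, 1.681]
ft_force: [-10.0, -1.5, 2.0]
finger_gap: 0.0136
gripper_force: 40.0
```

```bash
python3 -m creep '[[0,0,0,-1,0,-8,0],[0,0,0,-1,0,-16,0],[0,0,0,-1,0,-24,0],[0,0,0,-1,0,-32,0],[0,0,0,-1,0,-40,0],[0,0,0,-1,0,-46,0],[0,0,0,-1,0,-50,0],[0,0,0,-1,0,-53,0],[0,0,0,-1,0,-55,0],[0,0,0,-1,0,-55,0],[0,0,0,-1,0,-55,0]]'
```

```text
time_s: 3.73
position: [0.525, -0.2226, 0.1918]
ee_rot: [-3.136, -0.0, 1.682]
ft_force: [-5.4, -2.9, -0.2]
finger_gap: 0.0133
gripper_force: 40.0
```

```bash
python3 -m creep '[[0,0,0,0,0,-2,0],[0,0,0,0,0,-4,0],[0,0,0,0,0,-6,0],[0,0,0,0,0,-7,0],[0,0,0,0,0,-8,0],[0,0,0,0,0,-8,0],[0,0,0,0,0,-8,0]]'
```

```text
time_s: 4.32
position: [0.525, -0.2226, 0.185]
ee_rot: [-3.136, 0.0, 1.682]
ft_force: [-7.9, 0.2, 5.5]
finger_gap: 0.0135
gripper_force: 40.0
```

```bash
python3 -m creep '[[0,0,0,0,0,-1,0],[0,0,0,0,0,-2,0],[0,0,0,0,0,-3,0],[0,0,0,0,0,-4,0],[0,0,0,0,0,-4,0],[0,0,0,0,0,-4,0]]'
```

```text
time_s: 4.82
position: [0.5252, -0.2227, 0.1849]
ee_rot: [-3.136, 0.001, 1.682]
ft_force: [-17.6, 4.9, 22.8]
finger_gap: 0.0136
gripper_force: 40.0
```

The force shows the sash is on its sill. I'll unload, open, rise clear and go over to the wide box.

```bash
python3 -m creep '[[0,0,0,0,0,4,0],[0,0,0,0,0,4,60],[0,0,0,0,0,4,60],[0,0,0,0,0,4,60],[0,0,0,0,0,4,60],[0,0,0,0,0,4,60],[0,0,0,0,0,40,60],[0,0,0,0,0,80,60],[0,0,0,0,0,120,60],[0,0,0,0,0,150,60],[0,0,0,0,0,150,60]]'
python3 -m creep '[[0,0,-0.08,41,428,0,60],[0,0,-0.08,41,428,0,60],[0,0,-0.08,41,428,0,60],[0,0,-0.08,41,428,0,60],[0,0,-0.08,41,428,0,60],[0,0,-0.08,41,428,0,60],[0,0,-0.08,41,428,0,60],[0,0,-0.08,41,428,0,60],[0,0,-0.08,41,428,0,60],[0,0,-0.08,41,428,0,60],[0,0,-0.08,41,428,0,60],[0,0,-0.08,41,428,0,60],[0,0,-0.08,41,428,-70,60],[0,0,-0.08,41,428,-70,60],[0,0,-0.08,41,428,-70,60],[0,0,-0.08,41,428,-70,60]]'
python3 - <<'E'
from h import *; import cv2
from workcell import arm
o=arm.get_obs();print(o["position"],o["ee_rot"],o["finger_gap"],o["ft_force"])
p=P("wrist");im=optics.camera("wrist")[:,:,::-1].copy()
a=np.radians(1.8)
for s in(-40,0,40):
    X=np.array((.5638,.206,.182))+s/1000*np.array([-np.sin(a),np.cos(a),0]);u=p@np.r_[X,1];u=u[:2]/u[2];print(u)
    cv2.circle(im,tuple(int(v) for v in u),3,(0,0,255),1)
cv2.imwrite("pics/w2.png",im)
E
```

```text
time_s: 5.73
position: [0.5294, -0.2237, 0.339]
ee_rot: [3.131, 0.009, 1.681]
ft_force: [0.4, -0.7, 1.0]
finger_gap: 0.0563
gripper_force: 0.0
time_s: 7.07
position: [0.5671, 0.2042, 0.2589]
ee_rot: [-3.138, 0.001, 1.599]
ft_force: [0.4, -0.5, 1.3]
finger_gap: 0.0563
gripper_force: 0.0
[0.56707877 0.20419264 0.25888698] [-3.13766173e+00  8.77820684e-04  1.59912160e+00] 0.056328878002785576 [ 0.43769784 -0.48021209  1.31475086]
[311.70953121 244.31741824]
[311.37961092 204.41661672]
[311.02352142 161.35089264]
```

View pics/w2.png

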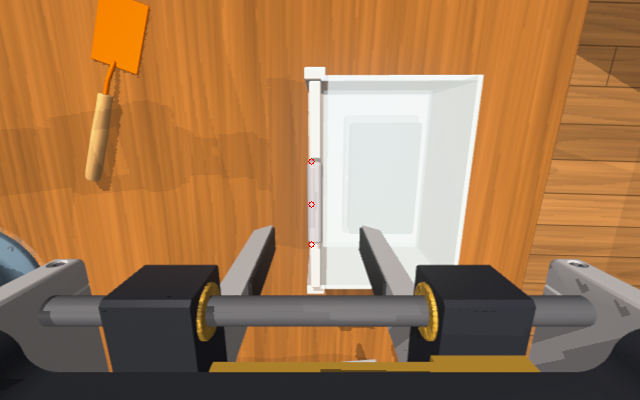

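The wrist picture shows the wide bar from (314,160) to (316,243), about 3 px past the prediction. That puts x at about 0.567, where the tool already is. I'll descend 104 mm and grip.

```bash
python3 -m creep '[[0,0,0,0,0,-35,60],[0,0,0,0,0,-70,60],[0,0,0,0,0,-95,60],[0,0,0,0,0,-104,60],[0,0,0,0,0,-104,60],[0,0,0,0,0,-104,60],[0,0,0,0,0,-104,0],[0,0,0,0,0,-104,0],[0,0,0,0,0,-104,0],[0,0,0,0,0,-104,0],[0,0,0,0,0,-104,0],[0,0,0,0,0,-104,0],[0,0,0,0,0,-104,0]]' 40
```

```text
time_s: 8.2
position: [0.5644, 0.2058, 0.1555]
ee_rot: [-3.132, 0.001, 1.601]
ft_force: [-7.0, -0.7, 2.0]
finger_gap: 0.0137
gripper_force: 40.0
```

```bash
python3 -m creep '[[0,0,0,-1,0,8,0],[0,0,0,-1,0,16,0],[0,0,0,-1,0,24,0],[0,0,0,-1,0,32,0],[0,0,0,-1,0,40,0],[0,0,0,-1,0,48,0],[0,0,0,-1,0,56,0],[0,0,0,-1,0,64,0],[0,0,0,-1,0,70,0],[0,0,0,-1,0,75,0],[0,0,0,-1,0,78,0],[0,0,0,-1,0,80,0],[0,0,0,-1,0,80,0],[0,0,0,-1,0,80,0]]'
python3 -m creep '[[0,0,0,0,0,1,0],[0,0,0,0,0,2,0],[0,0,0,0,0,3,0],[0,0,0,0,0,4,0],[0,0,0,0,0,4,0],[0,0,0,0,0,4,0]]'
```

```text
time_s: 9.37
position: [0.5645, 0.2057, 0.2361]
ee_rot: [-3.135, 0.001, 1.601]
ft_force: [-10.1, -1.2, -4.7]
finger_gap: 0.0136
gripper_force: 40.0
time_s: 9.87
position: [0.5645, 0.2057, 0.2397]
ee_rot: [-3.135, 0.001, 1.601]
ft_force: [-8.7, -0.1, -5.8]
finger_gap: 0.0135
gripper_force: 40.0
```

```bash
python3 -m creep '[[0,0,0,0,0,1,0],[0,0,0,0,0,2,0],[0,0,0,0,0,3,0],[0,0,0,0,0,4,0],[0,0,0,0,0,5,0],[0,0,0,0,0,5,0],[0,0,0,0,0,5,0]]'
```

```text
time_s: 10.45
position: [0.5644, 0.2057, 0.2409]
ee_rot: [-3.134, 0.0, 1.601]
ft_force: [-3.2, 2.0, -24.9]
finger_gap: 0.0138
gripper_force: 40.0
```

The force is -25 N with travel ended at TCP z 0.241, so the sash is against its upper stop. I'll unload, open, withdraw and check.

```bash
python3 -m creep '[[0,0,0,0,0,-3,0],[0,0,0,0,0,-4,0],[0,0,0,0,0,-4,60],[0,0,0,0,0,-4,60],[0,0,0,0,0,-4,60],[0,0,0,0,0,-4,60],[0,0,0,0,0,-4,60],[0,0,0,0,0,30,60],[0,0,0,0,0,60,60],[0,0,0,0,0,90,60],[0,0,0,0,0,110,60],[0,0,0,-120,-150,110,60],[0,0,0,-120,-150,110,60],[0,0,0,-120,-150,110,60],[0,0,0,-120,-150,110,60],[0,0,0,-120,-150,110,60],[0,0,0,-120,-150,110,60],[0,0,0,-120,-150,110,60]]'
python3 - <<'E'
from h import *; import cv2
from workcell import arm
im=optics.camera("scene")[:,:,::-1].copy();p=P("scene")
for c,a in(((.527,-.222,.212),6.3),((.566,.206,.267),1.8)):
    a=np.radians(a)
    for s in(-.04,.04):
        u=p@np.r_[np.array(c)+s*np.array([-np.sin(a),np.cos(a),0]),1];u=u[:2]/u[2]
        cv2.circle(im,tuple(int(round(v)) for v in u),1,(0,0,255),-1)
cv2.imwrite("pics/end.png",cv2.resize(im[130:300,240:510],None,fx=2.9,fy=2.9))
E
```

```text
time_s: 11.95
position: [0.4471, 0.055, 0.357]
ee_rot: [3.138, 0.0, 1.598]
ft_force: [-0.7, 0.7, 0.2]
finger_gap: 0.0565
gripper_force: 0.0
```

View pics/end.png

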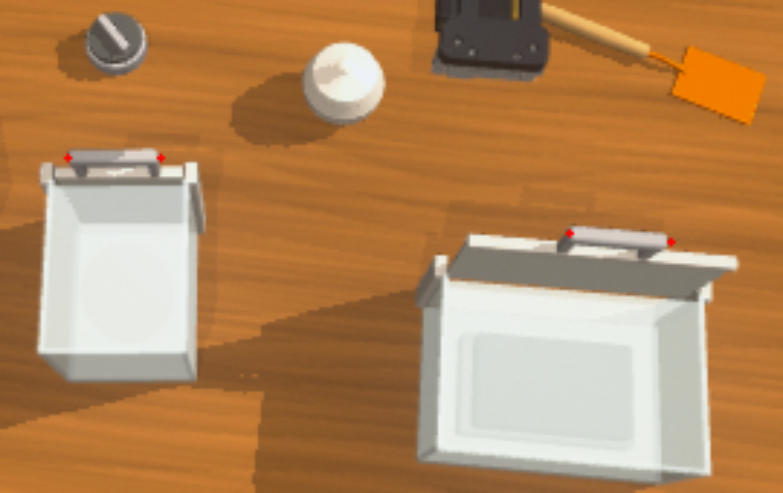

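The picture shows the narrow sash shut, with its bar at crop (115,158) on the marks for fully shut. The wide sash is fully up, with its bar at (620,238) on the marks for fully raised. The arm is clear.

```bash
python3 -c "
from workcell import arm
print(arm.sign_off())"
```

```text
the job is handed in; nothing more can be done
None
```

The narrow box's sash is fully down and the wide box's sash is fully up, both felt against their stops and confirmed in a final picture; I handed the job in at about 12 s with the arm clear, and no verdict was shown.

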